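# Steady a hanging drip frame of coated boards over the curing lamp

## Task

The drip frame with freshly coated charger boards hangs from the overhead trolley, parked with its brass ballast between the two bars of the cradle. Slide the trolley by its red grip to draw the frame out of the cradle and over to the round violet curing lamp, take the swing out of it, and have it hang still with the ballast over the middle of the lamp for three seconds; then let go and leave it hanging still there. The coating is wet: never touch the frame, its boards or the ballast, do not let it swing wildly, and leave the cradle, the solder tin and the flux bottle where they stand.

Things in the scene. Friction and masses are not known exactly. Their poses are not given: they have to be found in the camera images.
- rail: fixed overhead rail of aluminium profile, 1 m long, 40 x 40 mm, its underside 470 mm above the bench, on two posts. Origin on the bench below the middle of the rail; y runs along the rail, x is level across it (away from the robot), z up. Its place and yaw vary
- trolley (a joint): place of the yellow trolley along the rail in m, positive towards the rail's +y; 0 is the middle of the rail, above the cradle; stops at -0.34 and +0.34. It stays where it is left: about 3 N of friction plus 2 N s/m; the trolley weighs 0.7 kg. The frame's pivot bolt sits on the trolley, straight above the rail's line, 420 mm above the bench
- swing (a joint): angle of the hanging drip frame about the trolley's bolt in rad: 0 plumb, positive when the ballast is displaced towards the rail's +y. Swings freely, in the plane of the rail only, almost undamped (falls to a third in about 50 s if left alone); nominal period 1.10 s, that is a simple pendulum 300 mm long: angle'' = -(9.81 * angle + trolley acceleration) / 0.30
- grip (a point): middle of the trolley's upright red grip, a round post 26 mm in diameter, 270 to 336 mm above the bench (this point 305), to be taken from above. Fixed to the trolley, 170 mm from the rail's line on the robot's side, level with the bolt along the rail. It stands on a steel arm 30 mm wide (top face at 270 mm) that runs back to 41 mm from the rail's line and rises there to the trolley
- drip_frame: hanging steel wire frame 200 mm wide, 165 mm high, with four green boards 74 x 60 mm facing across the rail and a brass ballast below; wet, not to be touched. Nominal mass 0.6 kg (0.7 to 1.4 times that). Origin on the pivot bolt, axes as the rail's when plumb. Wire frame 100 to 265 mm below the bolt; 20 mm thick either side of the rail's line
- ballast (a point): centre of the brass ballast, a disc 40 mm in diameter and 36 mm thick, axis across the rail; 75 mm above the bench when plumb
- cradle: parking cradle, loose 3 kg steel block on the bench below the rail's middle, 110 x 100 x 67 mm high. Origin under its middle, axes as the rail's. The hanging ballast has 8 mm of play either way between its two bars
- bar_l (a point): middle of the cradle's bar on the rail's +y side (its twin on the -y side): round steel, 10 mm in diameter, across the rail, 26.5 mm from the cradle's middle, centre 58 mm up, so its top is 8 mm above the plumb ballast's underside. As the trolley is drawn aside the ballast catches on it, rides up and slips over at about 0.21 rad, trolley some 100 mm along, and swings free
- lamp_glass (a point): middle of the violet glass of the round curing lamp, a fixed black puck 112 mm in diameter on the bench below the rail's line, glass 30 mm above the bench; 170 to 280 mm from the cradle on either side
- fan: square black cooling fan, 116 mm, 26 mm high, below the rail on the other side of the cradle; not used. Origin under its middle
- tin: green solder tin with a pale lid, 72 mm in diameter, 42 mm high, loose, standing between robot and rail; not used. Origin at its underside
- flux: white flux bottle with a red cap, 52 mm in diameter, 120 mm high, loose, standing between robot and rail; not used. Origin at its underside
Not all that is in view belongs to the job. Leave any orange look-alike of the part that bears lamp_glass alone.

How it is judged:
By the outcome, as a careful person would: the job done as asked, in the order asked, and still so for the second after the job is handed in, with the robot touching nothing.
It also fails if it takes over 40 s, if anything falls off the work surface, if the arm or the gripper's body presses on something with over 40 N, if the wrist force passes 120 N, or if a joint passes its speed limit or range.

## Robot

A 6-joint arm with a two-finger parallel gripper is mounted at the origin on the work surface. World frame = base frame: x ahead of the robot, y to its left, z up, the work surface at z = 0. Lengths are in m, angles in rad, forces in N, time in s.
With the tool pointing down it reaches from about 0.425 to 0.95 m from the base axis. Payload 3.5 kg.
Tool frame: the origin (TCP) lies at the very end of the fingers, on their centre line; the grasp point (between the pads) lies 19 mm behind it; z points along the fingers, y is the line along which they close (so a half turn about z gives the same grasp; the last joint's range is limited). The gripper opens to 85 mm and grips with 20 to 120 N. Pads are 22 mm wide; open, the fingers measure 114 mm over their backs; the gripper's body (76 mm by 85 mm) begins 54 mm behind the grasp point. The pads swing forward as they close: fully open they stand 13 mm farther back than shut.
Start: joints at [1.175, 0.286, 1.577, -0, 1.279, -0.15], TCP at [0.164, 0.655, 0.231] pointing down, gripper open.
Joint ranges: [-2.77, 2.77], [-0.9, 2.22], [0.21, 2.48], [-1.53, 4.67], [0.24, 2.81], [-2.84, 2.84]. Speed limits (rad/s): [2.79, 2.79, 3.14, 3.14, 3.14, 3.14].

## Interface

Orientations are given as a unit quaternion [x, y, z, w].
In Python, from rig import ctrl gives the robot as it stands.
- The arm moves only by the shell command python3 -m jog 'ROWS' [FORCE]. ROWS is JSON, a list of rows, each a list of 5 numbers: the finger opening in cm, from 0 to 8.54, then the shift along the tool's x, y, z in cm, then the turn about the tool's z in rad. A call has exactly 10 rows; each row shifts and turns the commanded pose from where the row before left it, along the tool's axes as they then stand; what a row does not reach is not made up. A row lasts 1/8 s, in which the tool goes at most 62.5 mm and 10.7 degrees, less where a joint would pass 70% of its speed; a pose out of reach is approached as far as the arm can. A call is refused whole if a number of a shift passes 6.25 or a number of a turn 0.188, either way. A call with a gripper value outside its range is refused whole. The fingers move at their own pace and stop on an object; FORCE is the grip in N (left out, the last holds). Time passes only in rows, so rows that do not move let the fingers close, or fill a call up. It gives the time, the measured TCP pose, the force, the opening and the grip force at its end, in the units of the state.
- ctrl.sense(): the state, without advancing time (a new reading comes with each control period).
- ctrl.read_camera(name): name is "side" or "top" or "wrist"; returns a dict with "image" (400x640x3 uint8, red, green, blue), "z_map" (400x640 float32, m along the optical axis (not along the pixel's ray), 0 where there is no reading), "intrinsics" (3x3 intrinsics, pixels), "xyz" and "rotation" of the camera in the world; the wrist camera has in their place "hand_eye" (4x4, takes a point from camera to tool coordinates, whose origin is the TCP and whose axes are the flange's). Camera axes: x right, y down, z forward; pixel columns grow to the right and rows downward; lengths in m; the calibration is good to about 2 mm. The wrist camera is an equidistant fisheye: a pixel r from the principal point sees the ray r / f radians off the axis. A picture is of the moment at which its call begins: read the wrist's pose just before it.
- ctrl.finish_job(): hands the job in; it is judged then, once.
The state is a dict: "clock": time; "joints": joint angles; "qd": joint speeds; "joint_torque": joint torques, N m; "tcp_pos": TCP position; "eef_rot": TCP orientation; "force": force on the tool from outside, world axes, zero at the start; "ft_torque": the same for the moment, N m; "grip_width": finger opening in m; "finger_force": force on a finger pad.
Only numpy, scipy, OpenCV 4.12 (cv2) and the standard library are available. Lean on these libraries where they do the work, as an engineer would, in place of code of your own. Each camera call takes 0.05 s, during which the arm holds its last target. There are 200 camera calls.

## Working session

There is one attempt and no reset: what is moved stays moved. The work goes in short steps, Python scripts to look and compute and a shell command to move; the robot and the scene stay as the last step left them, time stands still between calls to the robot, and variables do not carry over. Pictures are saved under pics/ and viewed, at most 10 in all, crops included, and the job is handed in when it is done.

```bash
ls; mkdir -p pics; cat > h.py <<'E'
import numpy as np,cv2
from rig import ctrl
def shot(n,f=None):
    c=ctrl.read_camera(n)
    if f: cv2.imwrite('pics/'+f,c['image'][:,:,::-1])
    return c
def pts(c):
    K=np.array(c['intrinsics']);z=c['z_map'];v,u=np.mgrid[0:400,0:640]
    p=np.stack([(u-K[0,2])/K[0,0]*z,(v-K[1,2])/K[1,1]*z,z],-1)
    R=np.array(c['rotation'])
    return p@R.T+np.array(c['xyz'])
E
python3 - <<'E'
from h import *
s=ctrl.sense();print(s)
for n in('side','top'):
    c=shot(n,n+'.png');print(n,c['intrinsics'],c['xyz'],c['rotation'])
    np.savez(n+'.npz',**{k:np.array(c[k]) for k in c})
E
```

```text
pics
{'clock': 0.0, 'joints': array([ 1.17499889e+00,  2.87218741e-01,  1.57815615e+00,  6.27726171e-06,
        1.27856341e+00, -1.50000710e-01]), 'qd': array([-0.00152233, -0.00032487, -0.00066182, -0.00054102,  0.00304411,
       -0.00026986]), 'joint_torque': array([-1.04898711e-03, -4.05960596e+01, -2.92633581e+01, -2.22986646e-04,
        5.75869140e-03, -2.26211284e-06]), 'tcp_pos': array([0.16396823, 0.65412297, 0.22992305]), 'eef_rot': array([ 1.22590039e-01,  9.92456703e-01, -1.12861266e-03, -3.18998079e-04]), 'force': array([ 0.15874315, -0.41955986,  0.20145154]), 'ft_torque': array([-0.02519058,  0.0028856 ,  0.03063289]), 'finger_force': 0.0, 'grip_width': 0.08541159889680146}
side [[385.29134123   0.         324.1487639 ]
 [  0.         385.29134123 200.62099489]
 [  0.           0.           1.        ]] [ 0.38210272 -0.63923674  0.8041232 ] [ 0.90483661 -0.11066535  0.0472857  -0.40839681]
top [[464.24635118   0.         327.58472645]
 [  0.         464.24635118 196.86152376]
 [  0.           0.           1.        ]] [ 0.42433965 -0.01214817  1.56710807] [ 0.7080226  -0.70478888  0.03714648 -0.02442887]
```

View pics/side.png

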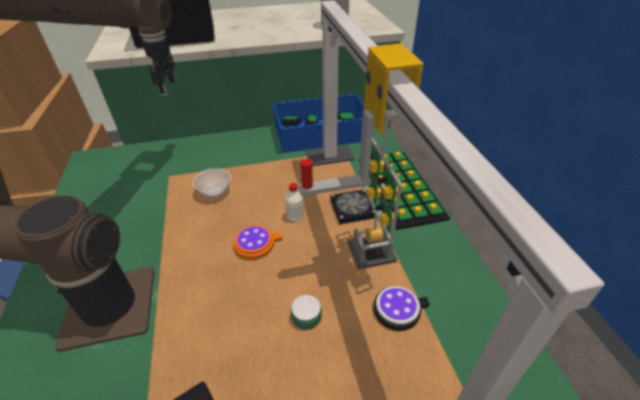

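View pics/top.png

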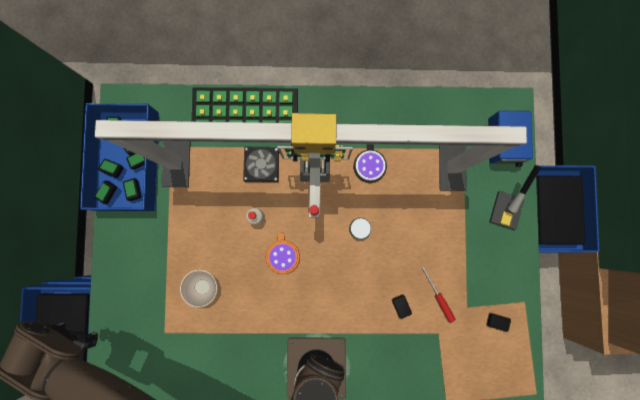

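The side view shows the grip (306,172), real lamp (400,306) with white rim, orange look-alike (255,240). In the top view the grip is at (314,211), lamp (370,166), fan (262,164), flux (255,216), tin (360,229). The lamp is on the -y side of the cradle.

```bash
cat >> h.py <<'E'
from scipy.spatial.transform import Rotation as Ro
def Rm(c):
    q=np.array(c['rotation']); return q if q.shape==(3,3) else Ro.from_quat(q).as_matrix()
def ray(c,u,v,z):
    K=np.array(c['intrinsics']);d=Rm(c)@np.array([(u-K[0,2])/K[0,0],(v-K[1,2])/K[1,1],1]);o=np.array(c['xyz'])
    return o+d*(z-o[2])/d[2]
def pts(c):
    K=np.array(c['intrinsics']);z=c['z_map'];v,u=np.mgrid[0:400,0:640]
    p=np.stack([(u-K[0,2])/K[0,0]*z,(v-K[1,2])/K[1,1]*z,z],-1)
    return p@Rm(c).T+np.array(c['xyz'])
def hsv(c): return cv2.cvtColor(np.ascontiguousarray(c['image']),cv2.COLOR_RGB2HSV)
E
python3 - <<'E'
from h import *
for n in('side','top'):
    c=dict(np.load(n+'.npz'));P=pts(c);H=hsv(c)
    def blob(name,m,f=None):
        k,l,s,ce=cv2.connectedComponentsWithStats(m.astype(np.uint8))
        for i in range(1,k):
            if s[i,4]>25:
                q=P[l==i];q=q[np.isfinite(q).all(1)]
                print(n,name,s[i],ce[i].round(1),np.median(q,0).round(3),q.min(0).round(3),q.max(0).round(3))
                if f: print('   onplane',ray(c,*ce[i],f).round(4))
    h,s,v=H[...,0],H[...,1],H[...,2]
    blob('violet',(h>115)&(h<150)&(s>90)&(v>80),.03)
    blob('red',((h<5)|(h>174))&(s>150)&(v>80),.336)
    blob('yel',(h>18)&(h<30)&(s>150)&(v>80))
    if n=='top':
        m=(P[...,2]>.49)&(P[...,2]<.53)&(P[...,0]>.3)&(H[...,1]<60)
        q=P[m];a=np.polyfit(q[:,1],q[:,0],1);print('rail',len(q),a,q.min(0),q.max(0),q[:,2].mean())
E
```

```text
side violet [238 227  30  23 483] [252.6 237.8] [0.361 0.111 0.03 ] [ 0.321 -0.639  0.026] [0.402 0.155 0.804]
   onplane [0.3611 0.1112 0.03  ]
side violet [380 288  36  32 782] [397.6 303.4] [ 0.668 -0.181  0.03 ] [ 0.382 -0.639  0.026] [ 0.709 -0.136  0.804]
   onplane [ 0.6674 -0.1801  0.03  ]
side red [301 159  11  29 268] [306.2 172.6] [ 0.497 -0.005  0.314] [ 0.488 -0.009  0.273] [0.51  0.013 0.338]
   onplane [ 0.492  -0.0331  0.336 ]
side red [290 184   7   7  40] [292.8 186.8] [0.493 0.194 0.118] [0.485 0.188 0.107] [0.503 0.207 0.121]
   onplane [ 0.4579 -0.0705  0.336 ]
side yel [ 365   43   57   91 2246] [387.4  75. ] [ 0.638 -0.012  0.524] [ 0.382 -0.639 -0.105] [1.19  1.16  0.804]
side yel [370 160   8  13  81] [373.6 166.2] [0.661 0.028 0.279] [ 0.382 -0.639  0.01 ] [0.789 0.337 0.804]
side yel [380 160   4  10  34] [381.4 164.8] [0.679 0.024 0.282] [0.67  0.014 0.269] [0.685 0.037 0.302]
side yel [408 170   5   6  26] [409.9 172.3] [0.895 0.277 0.033] [0.888 0.269 0.012] [0.91  0.315 0.038]
side yel [415 180   5   6  26] [417.  182.7] [0.894 0.219 0.034] [0.888 0.213
[... 1591 characters left out ...]
97 0.12 ] [ 0.424 -0.012  0.113] [0.503 0.207 1.567]
   onplane [0.4827 0.1661 0.336 ]
top red [436 294  19  28 197] [445.  307.9] [ 0.195 -0.427  0.025] [ 0.152 -0.455  0.01 ] [ 0.24  -0.398  0.035]
   onplane [ 0.2415 -0.3429  0.336 ]
top yel [ 292  113   44   48 1581] [313.1 132.5] [0.66  0.003 0.542] [ 0.424 -0.047  0.192] [0.704 0.051 1.567]
top yel [335 151   7  10  57] [337.7 155.4] [ 0.66  -0.064  0.267] [ 0.654 -0.073  0.197] [ 0.666 -0.055  0.287]
top yel [501 212  11  13 100] [505.8 218.1] [ 0.491 -0.635  0.029] [ 0.471 -0.652  0.021] [ 0.511 -0.616  0.036]
rail 7254 [0.00783524 0.66700342] [ 0.63318268 -0.49329729  0.49004434] [0.6935995  0.50703209 0.51814049] 0.5087493015828053
```

```bash
python3 -m jog '[[8.54,0,0,-4.5,-0.126],[8.54,0,0,-4.5,-0.127],[8.54,0,0,-4,0],[8.54,-2.25,-4.3,0,0],[8.54,-2.25,-4.3,0,0],[8.54,-2.25,-4.3,0,0],[8.54,-2.25,-4.3,0,0],[8.54,-2.25,-4.3,0,0],[8.54,-2.25,-4.3,0,0],[8.54,-2.25,-4.3,0,0]]' 40
cat > tgt.py <<'E'
from h import *
import sys
t=np.array([float(a) for a in sys.argv[1:4]])
s=ctrl.sense();R=Ro.from_quat(s['eef_rot']).as_matrix()
print(s['clock'],s['tcp_pos'].round(4),'toolY ang err',(np.arctan2(R[1,1],R[0,1])-np.pi/2+0.0078).round(4),'shift cm',(R.T@(t-s['tcp_pos'])*100).round(2),'F',s['force'].round(1),s['grip_width'])
E
python3 tgt.py .497 .002 .36
```

```text
clock: 1.35
tcp_pos: [0.3242, 0.3533, 0.3608]
eef_rot: [-0.004, 1.0, -0.0, -0.0]
force: [0.2, 0.2, -0.5]
grip_width: 0.0855
finger_force: 0.0
1.35 [0.3242 0.3533 0.3608] toolY ang err 0.0153 shift cm [-17.02 -35.26   0.09] F [ 0.2  0.2 -0.5] 0.08554515197098073
```

```bash
python3 -m jog '[[8.54,-2.13,-4.41,0,0],[8.54,-2.13,-4.41,0,0],[8.54,-2.13,-4.41,0,0],[8.54,-2.13,-4.41,0,0],[8.54,-2.13,-4.41,0,0],[8.54,-2.13,-4.41,0,0],[8.54,-2.13,-4.41,0,0],[8.54,-2.13,-4.39,0,0.015],[8.54,0,0,0,0],[8.54,0,0,2,0]]' 40
python3 tgt.py .497 .002 .286
```

```text
clock: 2.6
tcp_pos: [0.4973, 0.0036, 0.342]
eef_rot: [0.004, 1.0, -0.0, 0.001]
force: [-0.1, 0.9, 1.5]
grip_width: 0.0855
finger_force: 0.0
2.6 [0.4973 0.0036 0.342 ] toolY ang err -0.0002 shift cm [ 0.05 -0.16  5.6 ] F [-0.1  0.9  1.5] 0.08550051715364893
```

```bash
python3 - <<'E'
from h import *
c=shot('wrist','w1.png');print(c['intrinsics'],c['hand_eye'])
E
```

```text
[[309.70691629   0.         321.71241683]
 [  0.         309.70691629 202.2614974 ]
 [  0.           0.           1.        ]] [[-2.28195233e-04 -9.52545140e-01 -3.04397279e-01  7.84821555e-02]
 [ 9.99999903e-01 -3.32401788e-04  2.90516715e-04  9.73547984e-04]
 [-3.77912485e-04 -3.04397183e-01  9.52545123e-01 -1.42081815e-01]
 [ 0.00000000e+00  0.00000000e+00  0.00000000e+00  1.00000000e+00]]
```

View pics/w1.png

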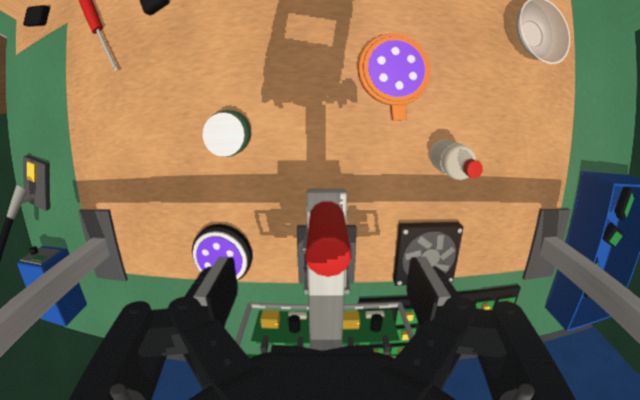

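The wrist picture shows the red grip centred between the fingers (328,258), and the lamp at left (220,253) on the -y side. The ballast is hidden under the arm. I'll descend and close.

```bash
python3 -m jog '[[8.54,0,-0.1,2.8,0],[8.54,0,0,2.8,0],[2,0,0,0,0],[2,0,0,0,0],[2,0,0,0,0],[2,0,0,0,0],[2,0,0,0,0],[2,0,0,0,0],[2,0,0,0,0],[2,0,0,0,0]]' 60
python3 tgt.py .497 .002 .286
python3 - <<'E'
from h import *
c=shot('side','s2.png');im=c['image'][:,:,::-1][120:330,270:470]
cv2.imwrite('pics/s2c.png',cv2.resize(im,None,fx=3.5,fy=2.8*1,interpolation=cv2.INTER_CUBIC)[:588])
E
```

```text
clock: 3.9
tcp_pos: [0.4975, 0.0029, 0.2874]
eef_rot: [0.004, 1.0, 0.0, 0.001]
force: [0.6, 2.7, 6.1]
grip_width: 0.0248
finger_force: 58.9
3.9 [0.4975 0.0029 0.2874] toolY ang err 0.0002 shift cm [ 0.05 -0.09  0.14] F [0.6 2.7 6.1] 0.024811045538931452
```

View pics/s2c.png

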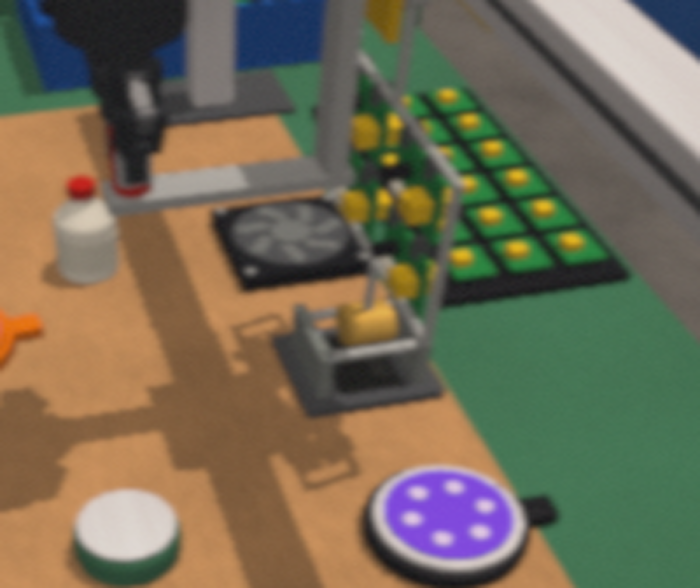

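The side crop shows the gripper on the red post, ballast sitting between the cradle bars, and the path clear. Now draw slowly, with a ballast-angle estimator.

```bash
cat > m.py <<'E'
from h import *
import sys
from scipy.optimize import least_squares
def theta(c,sb):
    P=pts(c);H=hsv(c)
    s=P[...,1]+.0078*(P[...,0]-.667); x=P[...,0]-.667-.0078*P[...,1]
    m=(H[...,0]>10)&(H[...,0]<32)&(H[...,1]>90)&(x>-.015)&(x<.018)&(P[...,2]>.045)&(P[...,2]<.15)&(abs(s-sb)<.2)
    m=m.astype(np.uint8);k,l,st,ce=cv2.connectedComponentsWithStats(m)
    if k<2: return np.nan,0,0
    i=1+np.argmax(st[1:,4]);m=l==i
    S,Z=s[m],P[...,2][m]
    f=lambda t:np.hypot(S-sb-.345*np.sin(t[0]),Z-.42+.345*np.cos(t[0]))-.02
    t0=np.median(S-sb)/.345
    r=least_squares(f,[t0+.03],loss='soft_l1',f_scale=.002)
    return r.x[0],m.sum(),np.sqrt(np.mean(r.fun**2))
def measure(n,f=None):
    o=[]
    for i in range(n):
        q=ctrl.sense();c=shot('side',f if i==n-1 else None)
        sb=q['tcp_pos'][1]+.0078*(q['tcp_pos'][0]-.667)
        t=theta(c,sb);o.append((q['clock'],sb,t[0]));print('%.2f s=%.4f th=%.4f n=%d rms=%.4f'%(q['clock'],sb,*t),q['force'].round(1))
    return np.array(o)
if __name__=='__main__': measure(int(sys.argv[1]))
E
python3 m.py 2
python3 -m jog '[[2,0,-0.6,0,0],[2,0,-1,0,0],[2,0,-1,0,0],[2,0,-1,0,0],[2,0,-1,0,0],[2,0,-1,0,0],[2,0,-1,0,0],[2,0,-0.8,0,0],[2,0,-0.4,0,0],[2,0,0,0,0]]' 100
python3 m.py 2
```

```text
3.95 s=0.0016 th=0.0025 n=221 rms=0.0041 [-1.6  2.6  5.6]
4.00 s=0.0016 th=0.0015 n=223 rms=0.0040 [-1.4  3.3  5.9]
clock: 5.3
tcp_pos: [0.4969, -0.0758, 0.2874]
eef_rot: [0.004, 1.0, -0.0, 0.002]
force: [-0.3, 0.8, 6.0]
grip_width: 0.024
finger_force: 97.7
5.30 s=-0.0771 th=0.1967 n=219 rms=0.0053 [-0.3  0.8  6. ]
5.35 s=-0.0771 th=0.1972 n=226 rms=0.0057 [-0.1  0.9  5.3]
```

```bash
python3 -m jog '[[2,0,-0.4,0,0],[2,0,-0.5,0,0],[2,0,-0.5,0,0],[2,0,-0.5,0,0],[2,0,-0.5,0,0],[2,0,-0.5,0,0],[2,0,-0.5,0,0],[2,0,-0.5,0,0],[2,0,-0.4,0,0],[2,0,0,0,0]]' 100
python3 m.py 6
```

```text
clock: 6.65
tcp_pos: [0.4967, -0.1192, 0.2875]
eef_rot: [0.004, 1.0, -0.001, 0.002]
force: [-0.5, -0.5, 5.4]
grip_width: 0.024
finger_force: 97.8
6.65 s=-0.1205 th=-0.0240 n=279 rms=0.0042 [-0.5 -0.5  5.4]
6.70 s=-0.1205 th=0.0319 n=265 rms=0.0039 [ 0.6 -0.8  6.1]
6.75 s=-0.1206 th=0.0845 n=265 rms=0.0044 [-0.4 -0.7  5.7]
6.80 s=-0.1205 th=0.1297 n=249 rms=0.0043 [ 0.1 -0.6  5. ]
6.85 s=-0.1205 th=0.1650 n=243 rms=0.0042 [ 0.6 -0.3  5.1]
6.90 s=-0.1205 th=0.1865 n=242 rms=0.0042 [ 0.3 -0.4  6.1]
```

```bash
cat > plan.py <<'E'
from m import *
from scipy.signal import lsim,StateSpace
L=.30;W=np.sqrt(9.81/L);TAU=float(sys.argv[3]) if len(sys.argv)>3 else .05
LAMP=-.181
def sim(d,th,w,s0,dt=.0025,T=1.25):
    t=np.arange(0,T+dt/2,dt);u=np.interp(t,np.arange(11)*.125,np.r_[0,np.cumsum(d)])
    v=np.r_[0,np.diff(u)]/dt
    # states s1(vel filt),s,th,w ; two-pole-ish lag: vel lag TAU
    A=np.array([[-1/TAU,0,0,0],[1,0,0,0],[0,0,0,1],[1/TAU/L,0,-W*W,0]]);B=np.array([[1/TAU],[0],[0],[-1/TAU/L]])
    _,_,x=lsim(StateSpace(A,B,np.eye(4),np.zeros((4,1))),v,t,[0,s0,th,w]);return t,x
def fit(o):
    t=o[:,0];te=t[-1]+.05
    M=np.c_[np.cos(W*(t-te)),np.sin(W*(t-te))/W];p,_,_,_=np.linalg.lstsq(M,o[:,2],rcond=None)
    return p[0],p[1],te,np.std(o[:,2]-M@p)
if __name__=='__main__':
    n=int(sys.argv[1]);nz=int(sys.argv[2])
    o=measure(n) if n else np.loadtxt('o.txt')
    np.savetxt('o.txt',o)
    th,w,te,r=fit(o);s0=o[-1,1];print('fit amp %.4f th %.4f w %.4f te %.2f res %.4f'%(np.hypot(th,w/W),th,w,te,r))
    N=10-nz;end=lambda d:sim(d,th,w,s0)[1][-1,1:]
    b=end(np.zeros(10));G=np.array([end(np.eye(10)[i])-b for i in range(N)]).T
    D=np.diff(np.vstack([np.zeros(N),np.eye(N),np.zeros(N)]),axis=0)
    Q=D.T@D+.3*np.eye(N)
    K=np.block([[Q,G.T],[G,np.zeros((3,3))]]);d=np.linalg.solve(K,np.r_[np.zeros(N),np.array([LAMP,0,0])-b])[:N]
    d=np.r_[(d*1e4).round()/1e4,np.zeros(nz)];t,x=sim(d,th,w,s0)
    print('rows cm',(d*100).round(2).tolist(),'maxth',abs(x[:,2]).max().round(3),'s range',x[:,1].min().round(3),x[:,1].max().round(3),'end',x[-1].round(4))
E
cat > seed.py <<'E'
import numpy as np
np.savetxt('o.txt',[[6.65,-.1205,-.0240],[6.70,-.1205,.0319],[6.75,-.1205,.0845],[6.80,-.1205,.1297],[6.85,-.1205,.165],[6.9,-.1205,.1865]])
E
python3 seed.py; python3 plan.py 0 2; python3 plan.py 0 1; python3 plan.py 0 1 .08
```

```text
fit amp 0.1934 th 0.1933 w -0.0254 te 6.95 res 0.0003
rows cm [0.55, -0.16, -1.34, -2.18, -2.15, -1.28, -0.09, 0.59, 0.0, 0.0] maxth 0.193 s range -0.186 -0.116 end [ 0.0003 -0.1811 -0.0003 -0.0005]
fit amp 0.1934 th 0.1933 w -0.0254 te 6.95 res 0.0003
rows cm [0.23, -0.39, -1.34, -2.03, -2.04, -1.35, -0.31, 0.53, 0.68, 0.0] maxth 0.193 s range -0.192 -0.119 end [ 4.500e-03 -1.809e-01 -1.000e-04  2.000e-04]
fit amp 0.1934 th 0.1933 w -0.0254 te 6.95 res 0.0003
rows cm [0.15, -0.59, -1.58, -2.19, -2.04, -1.18, -0.04, 0.75, 0.75, 0.0] maxth 0.193 s range -0.194 -0.12 end [ 0.012  -0.1812 -0.      0.0018]
```

```bash
python3 -m jog '[[2,0,0.23,0,0],[2,0,-0.39,0,0],[2,0,-1.34,0,0],[2,0,-2.03,0,0],[2,0,-2.04,0,0],[2,0,-1.35,0,0],[2,0,-0.31,0,0],[2,0,0.53,0,0],[2,0,0.68,0,0],[2,0,0,0,0]]' 100
python3 plan.py 6 1
```

```text
clock: 8.2
tcp_pos: [0.4963, -0.1794, 0.2875]
eef_rot: [0.004, 1.0, -0.001, 0.002]
force: [0.9, -0.9, 5.9]
grip_width: 0.024
finger_force: 98.3
8.20 s=-0.1807 th=0.0295 n=271 rms=0.0049 [ 0.9 -0.9  5.9]
8.25 s=-0.1807 th=0.0406 n=268 rms=0.0044 [0.8 1.  6. ]
8.30 s=-0.1807 th=0.0476 n=274 rms=0.0046 [ 0.4 -0.   5.8]
8.35 s=-0.1807 th=0.0513 n=278 rms=0.0052 [1.1 0.5 6.1]
8.40 s=-0.1807 th=0.0503 n=267 rms=0.0050 [0.6 0.6 5.1]
8.45 s=-0.1807 th=0.0459 n=270 rms=0.0047 [-0.   0.6  5.6]
fit amp 0.0515 th 0.0373 w -0.2027 te 8.50 res 0.0002
rows cm [-0.03, -0.19, -0.34, -0.34, -0.18, 0.08, 0.31, 0.4, 0.28, 0.0] maxth 0.039 s range -0.191 -0.181 end [ 1.900e-03 -1.809e-01  1.000e-04 -5.000e-04]
```

```bash
python3 -m jog '[[2,0,-0.03,0,0],[2,0,-0.19,0,0],[2,0,-0.34,0,0],[2,0,-0.34,0,0],[2,0,-0.18,0,0],[2,0,0.08,0,0],[2,0,0.31,0,0],[2,0,0.4,0,0],[2,0,0.28,0,0],[2,0,0,0,0]]' 100
python3 plan.py 7 1
python3 - <<'E'
from h import *
c=shot('side','s3.png')
cv2.imwrite('pics/s3c.png',cv2.resize(c['image'][:,:,::-1][180:340,300:480],None,fx=4,fy=3.6))
t=shot('top')
for c in (c,t):
    H=hsv(c);m=((H[...,0]>115)&(H[...,0]<150)&(H[...,1]>90)&(H[...,2]>80)).astype(np.uint8)
    ct=cv2.findContours(m,0,1)[0]
    for k in ct:
        if cv2.contourArea(k)>150:
            h=cv2.convexHull(k)[:,0]; w=np.array([ray(c,*p,.03)[:2] for p in h.astype(float)])
            print(cv2.minEnclosingCircle(w.astype(np.float32)),w.min(0),w.max(0))
E
```

```text
clock: 9.75
tcp_pos: [0.4963, -0.1798, 0.2876]
eef_rot: [0.004, 1.0, -0.001, 0.002]
force: [0.5, -1.0, 5.0]
grip_width: 0.0243
finger_force: 98.3
9.75 s=-0.1812 th=0.0071 n=268 rms=0.0044 [ 0.5 -1.   5. ]
9.80 s=-0.1812 th=0.0065 n=268 rms=0.0048 [ 0.8 -1.1  5.7]
9.85 s=-0.1812 th=0.0060 n=277 rms=0.0047 [ 0.6 -1.3  6.8]
9.90 s=-0.1812 th=0.0041 n=279 rms=0.0057 [ 0.7 -0.9  5.5]
9.95 s=-0.1812 th=0.0031 n=277 rms=0.0046 [ 0.9 -1.1  6.2]
10.00 s=-0.1812 th=0.0012 n=275 rms=0.0045 [ 0.6 -1.   5.8]
10.05 s=-0.1812 th=-0.0003 n=273 rms=0.0042 [ 0.7 -0.6  4.2]
fit amp 0.0068 th -0.0026 w -0.0358 te 10.10 res 0.0003
rows cm [-0.04, -0.05, -0.03, 0.01, 0.04, 0.05, 0.04, 0.01, -0.01, 0.0] maxth 0.005 s range -0.182 -0.181 end [-1.00e-04 -1.81e-01  2.00e-04 -1.30e-03]
((0.6676954627037048, -0.17893105745315552), 0.041999246925115585) [ 0.62616037 -0.22036609] [ 0.70931423 -0.13736249]
((0.361762672662735, 0.11232689023017883), 0.04239342734217644) [0.32100263 0.07088387] [0.40171519 0.15406621]
((0.36071720719337463, 0.1094672679901123), 0.04230125620961189) [0.32075164 0.06981401] [0.40224084 0.14875546]
((0.6546616554260254, -0.169454887509346), 0.03590169548988342) [ 0.62602717 -0.19787593] [ 0.68327494 -0.1410014 ]
```

View pics/s3c.png

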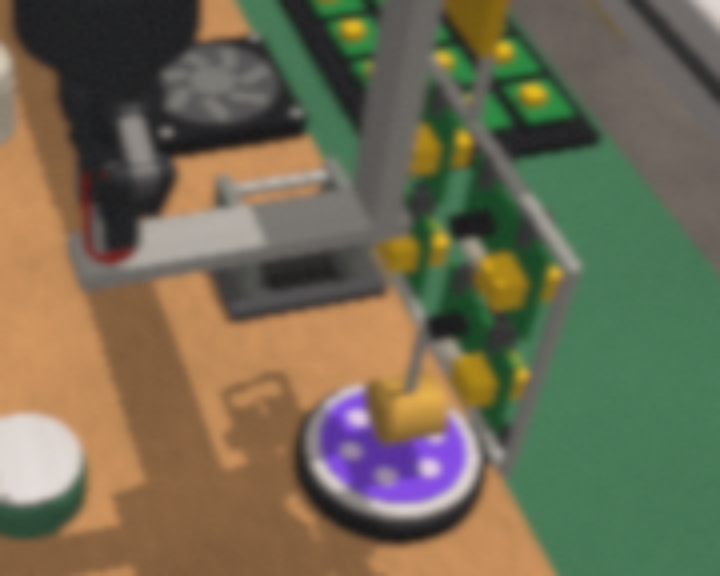

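The ballast hangs over the violet glass, cradle still in place. The swing is down to about 7 mrad, so one more small correction from a fresh measurement.

```bash
python3 plan.py 12 1
```

```text
10.20 s=-0.1812 th=-0.0062 n=275 rms=0.0047 [ 0.8 -1.4  5.9]
10.25 s=-0.1812 th=-0.0067 n=274 rms=0.0046 [ 0.1 -0.7  5.5]
10.30 s=-0.1812 th=-0.0079 n=275 rms=0.0047 [-0.5 -0.8  5.5]
10.35 s=-0.1812 th=-0.0071 n=275 rms=0.0047 [ 1.6 -0.4  5.3]
10.40 s=-0.1812 th=-0.0075 n=281 rms=0.0049 [ 0.6 -1.4  5.9]
10.45 s=-0.1812 th=-0.0060 n=272 rms=0.0048 [ 0.8 -1.2  6.1]
10.50 s=-0.1812 th=-0.0042 n=271 rms=0.0052 [ 0.9 -0.5  6. ]
10.55 s=-0.1812 th=-0.0027 n=277 rms=0.0052 [ 0.6 -0.3  6.1]
10.60 s=-0.1812 th=-0.0006 n=274 rms=0.0053 [ 1. -1.  6.]
10.65 s=-0.1812 th=0.0009 n=275 rms=0.0042 [ 0.8 -0.6  5.3]
10.70 s=-0.1812 th=0.0029 n=276 rms=0.0045 [ 1.1 -0.7  6.2]
10.75 s=-0.1812 th=0.0045 n=277 rms=0.0046 [ 0.9 -0.5  5.4]
fit amp 0.0075 th 0.0065 w 0.0215 te 10.80 res 0.0005
rows cm [0.05, 0.04, 0.01, -0.04, -0.06, -0.05, -0.01, 0.03, 0.04, 0.0] maxth 0.007 s range -0.182 -0.18 end [ 0.0003 -0.1811 -0.0004  0.0007]
```

```bash
python3 -m jog '[[2,0,0.05,0,0],[2,0,0.04,0,0],[2,0,0.01,0,0],[2,0,-0.04,0,0],[2,0,-0.06,0,0],[2,0,-0.05,0,0],[2,0,-0.01,0,0],[2,0,0.03,0,0],[2,0,0.04,0,0],[2,0,0,0,0]]' 100
python3 plan.py 12 1
```

```text
clock: 12.05
tcp_pos: [0.4963, -0.1794, 0.2875]
eef_rot: [0.004, 1.0, -0.001, 0.002]
force: [0.7, -0.4, 5.0]
grip_width: 0.024
finger_force: 98.3
12.05 s=-0.1807 th=0.0035 n=271 rms=0.0046 [ 0.7 -0.4  5. ]
12.10 s=-0.1807 th=0.0025 n=277 rms=0.0046 [1.  0.2 5.4]
12.15 s=-0.1807 th=0.0012 n=274 rms=0.0045 [1.5 0.3 5.8]
12.20 s=-0.1807 th=0.0006 n=272 rms=0.0043 [0.8 0.3 6.3]
12.25 s=-0.1807 th=-0.0013 n=269 rms=0.0042 [ 0.8 -0.2  5.7]
12.30 s=-0.1807 th=-0.0029 n=280 rms=0.0053 [ 0.7 -0.2  5.1]
12.35 s=-0.1807 th=-0.0045 n=273 rms=0.0050 [ 1.  -0.4  6.4]
12.40 s=-0.1807 th=-0.0048 n=281 rms=0.0053 [ 0.6 -0.4  5.9]
12.45 s=-0.1807 th=-0.0053 n=279 rms=0.0048 [ 0.4 -0.1  6. ]
12.50 s=-0.1807 th=-0.0062 n=278 rms=0.0052 [-0.1  0.1  5.1]
12.55 s=-0.1807 th=-0.0064 n=277 rms=0.0052 [0.4 0.5 5.5]
12.60 s=-0.1807 th=-0.0058 n=282 rms=0.0054 [ 0.7 -0.7  5.7]
fit amp 0.0059 th -0.0033 w 0.0275 te 12.65 res 0.0006
rows cm [0.01, 0.03, 0.04, 0.03, 0.01, -0.02, -0.04, -0.05, -0.03, 0.0] maxth 0.004 s range -0.181 -0.18 end [-2.000e-04 -1.809e-01 -1.000e-04 -1.000e-03]
```

```bash
python3 - <<'E'
s=open('plan.py').read()
s=s.replace("np.sin(W*(t-te))/W];p","np.sin(W*(t-te))/W,np.ones(len(t))][:,:3 if len(t)>10 else 2];p").replace("th,w,te,r=fit(o)","th,w,te,r=fit(o)")
open('plan.py','w').write(s)
E
python3 plan.py 11 1
```

```text
12.65 s=-0.1807 th=-0.0037 n=274 rms=0.0051 [0.1 0.6 5.9]
12.70 s=-0.1807 th=-0.0028 n=279 rms=0.0054 [ 0.1 -0.1  6. ]
12.75 s=-0.1807 th=-0.0015 n=272 rms=0.0044 [-0.3 -0.   4.9]
12.80 s=-0.1807 th=0.0006 n=270 rms=0.0043 [0.9 1.6 5.2]
12.85 s=-0.1807 th=0.0018 n=274 rms=0.0044 [0.6 0.3 5.3]
12.90 s=-0.1807 th=0.0024 n=277 rms=0.0045 [ 0.1 -1.   5.8]
12.95 s=-0.1807 th=0.0038 n=270 rms=0.0044 [0.4 0.2 6. ]
13.00 s=-0.1807 th=0.0040 n=277 rms=0.0048 [0.1 0.1 5.7]
13.05 s=-0.1807 th=0.0043 n=275 rms=0.0048 [1.3 0.8 5.2]
13.10 s=-0.1807 th=0.0041 n=275 rms=0.0047 [ 1.6 -0.4  5.3]
13.15 s=-0.1807 th=0.0037 n=278 rms=0.0046 [-0.1  0.2  6. ]
fit amp 0.0050 th 0.0032 w -0.0219 te 13.20 res 0.0002
rows cm [-0.01, -0.03, -0.04, -0.03, -0.02, 0.01, 0.03, 0.03, 0.02, 0.0] maxth 0.004 s range -0.182 -0.181 end [ 1.000e-04 -1.811e-01  2.000e-04 -3.000e-04]
```

```bash
python3 -m jog '[[2,0,-0.01,0,0],[2,0,-0.05,0,0],[2,0,-0.06,0,0],[2,0,-0.05,0,0],[2,0,-0.02,0,0],[2,0,0.02,0,0],[2,0,0.05,0,0],[2,0,0.05,0,0],[2,0,0.03,0,0],[2,0,0,0,0]]' 100
python3 plan.py 12 1
```

```text
clock: 14.45
tcp_pos: [0.4963, -0.1805, 0.2875]
eef_rot: [0.004, 1.0, -0.002, 0.002]
force: [-0.0, -1.9, 5.6]
grip_width: 0.0239
finger_force: 98.3
14.45 s=-0.1818 th=-0.0017 n=278 rms=0.0052 [-0.  -1.9  5.6]
14.50 s=-0.1818 th=-0.0019 n=277 rms=0.0051 [ 2.  -2.6  3.8]
14.55 s=-0.1818 th=-0.0017 n=276 rms=0.0053 [ 0.7 -2.8  5.5]
14.60 s=-0.1818 th=-0.0018 n=278 rms=0.0052 [ 0.5 -2.6  5.3]
14.65 s=-0.1818 th=-0.0019 n=275 rms=0.0049 [ 0.9 -2.1  5.4]
14.70 s=-0.1818 th=-0.0021 n=280 rms=0.0053 [ 0.5 -2.7  5.3]
14.75 s=-0.1818 th=-0.0013 n=275 rms=0.0052 [ 0.2 -1.8  5.5]
14.80 s=-0.1818 th=-0.0011 n=278 rms=0.0052 [ 0.1 -1.7  4.9]
14.85 s=-0.1818 th=-0.0023 n=279 rms=0.0051 [ 1.1 -2.3  5.6]
14.90 s=-0.1818 th=-0.0010 n=273 rms=0.0052 [ 1.5 -2.3  5.5]
14.95 s=-0.1818 th=-0.0004 n=281 rms=0.0051 [ 1.1 -1.8  5.8]
15.00 s=-0.1818 th=-0.0003 n=279 rms=0.0050 [ 0.5 -2.9  5.5]
fit amp 0.0010 th 0.0007 w 0.0035 te 15.05 res 0.0004
rows cm [0.01, 0.02, 0.01, 0.0, 0.0, 0.0, 0.01, 0.01, 0.01, 0.0] maxth 0.001 s range -0.182 -0.181 end [ 1.000e-04 -1.811e-01 -1.000e-04  4.000e-04]
```

Amplitude is now 1 mrad. I'll hold for 3.75 s.

```bash
R='[[2,0,0,0,0],[2,0,0,0,0],[2,0,0,0,0],[2,0,0,0,0],[2,0,0,0,0],[2,0,0,0,0],[2,0,0,0,0],[2,0,0,0,0],[2,0,0,0,0],[2,0,0,0,0]]'
true; python3 -m jog '[[2,0,0,0,0],[2,0,0,0,0],[2,0,0,0,0],[2,0,0,0,0],[2,0,0,0,0],[2,0,0,0,0],[2,0,0,0,0],[2,0,0,0,0],[2,0,0,0,0],[2,0,0,0,0]]' 100 >/dev/null
python3 -m jog '[[2,0,0,0,0],[2,0,0,0,0],[2,0,0,0,0],[2,0,0,0,0],[2,0,0,0,0],[2,0,0,0,0],[2,0,0,0,0],[2,0,0,0,0],[2,0,0,0,0],[2,0,0,0,0]]' 100 >/dev/null
python3 -m jog '[[2,0,0,0,0],[2,0,0,0,0],[2,0,0,0,0],[2,0,0,0,0],[2,0,0,0,0],[2,0,0,0,0],[2,0,0,0,0],[2,0,0,0,0],[2,0,0,0,0],[2,0,0,0,0]]' 100 >/dev/null
python3 plan.py 11 1
```

```text
18.80 s=-0.1818 th=-0.0007 n=279 rms=0.0051 [ 0.9 -1.3  5.7]
18.85 s=-0.1818 th=-0.0021 n=275 rms=0.0053 [ 0.4 -1.9  5. ]
18.90 s=-0.1818 th=-0.0019 n=282 rms=0.0052 [ 0.6 -2.8  5.5]
18.95 s=-0.1818 th=-0.0024 n=274 rms=0.0050 [ 0.8 -2.9  6.5]
19.00 s=-0.1818 th=-0.0021 n=280 rms=0.0052 [ 0.5 -3.1  4.7]
19.05 s=-0.1818 th=-0.0021 n=276 rms=0.0052 [ 1.4 -2.7  5.9]
19.10 s=-0.1818 th=-0.0026 n=278 rms=0.0051 [ 0.2 -2.1  5.1]
19.15 s=-0.1818 th=-0.0022 n=275 rms=0.0052 [ 0.5 -2.7  4.9]
19.20 s=-0.1818 th=-0.0016 n=283 rms=0.0051 [ 1.5 -2.1  5.3]
19.25 s=-0.1818 th=-0.0017 n=281 rms=0.0052 [ 0.7 -2.5  6. ]
19.30 s=-0.1818 th=-0.0013 n=273 rms=0.0046 [-0.1 -2.8  5.2]
fit amp 0.0014 th 0.0002 w 0.0081 te 19.35 res 0.0003
rows cm [0.02, 0.02, 0.02, 0.01, 0.0, -0.0, 0.0, 0.0, 0.01, 0.0] maxth 0.001 s range -0.182 -0.181 end [ 1.00e-04 -1.81e-01 -3.00e-04 -4.00e-04]
```

```bash
python3 -m jog '[[2.4,0,0,0,0],[2.4,0,0,0,0],[2.7,0,0,0,0],[3,0,0,0,0],[4,0,0,0,0],[6,0,0,0,0],[8,0,0,0,0],[8.54,0,0,0,0],[8.54,0,0,0,0],[8.54,0,0,0,0]]' 20
python3 plan.py 3 1|head -4
python3 -m jog '[[8.54,0,0,-1,0],[8.54,0,0,-2.5,0],[8.54,0,0,-3,0],[8.54,0,0,-3,0],[8.54,0,0,-2,0],[8.54,4,0,0,0],[8.54,4,0,0,0],[8.54,0,0,0,0],[8.54,0,0,0,0],[8.54,0,0,0,0]]'
python3 - <<'E'
from h import *
c=shot('top');H=hsv(c);P=pts(c)
m=(((H[...,0]<5)|(H[...,0]>174))&(H[...,1]>150)&(P[...,2]>.3)&(P[...,2]<.4));p=P[m];print('grip',len(p),p.mean(0),p.min(0),p.max(0))
c=shot('side','s4.png')
cv2.imwrite('pics/s4c.png',cv2.resize(c['image'][:,:,::-1][100:350,240:480],None,fx=3,fy=2.4))
E
python3 m.py 4
```

```text
clock: 20.6
tcp_pos: [0.4954, -0.1791, 0.2853]
eef_rot: [0.004, 1.0, -0.0, 0.0]
force: [0.9, 0.4, -0.1]
grip_width: 0.0854
finger_force: 0.0
20.60 s=-0.1804 th=-0.0034 n=273 rms=0.0056 [ 0.9  0.4 -0.1]
20.65 s=-0.1805 th=-0.0027 n=277 rms=0.0053 [-0.3 -0.2  0.4]
20.70 s=-0.1805 th=-0.0026 n=278 rms=0.0053 [-0.4 -0.1 -0. ]
fit amp 0.0034 th -0.0017 w 0.0166 te 20.75 res 0.0002
clock: 22.0
tcp_pos: [0.416, -0.1786, 0.4002]
eef_rot: [0.004, 1.0, 0.0, -0.0]
force: [0.1, -0.0, -0.2]
grip_width: 0.0856
finger_force: 0.0
grip 73 [ 0.49612492 -0.18263546  0.33311177] [ 0.4858649  -0.19615538  0.30343654] [ 0.50589488 -0.17155429  0.34191876]
22.10 s=-0.1804 th=-0.0049 n=279 rms=0.0048 [-0.3 -0.5  0.4]
22.15 s=-0.1804 th=-0.0052 n=274 rms=0.0052 [ 0.2 -0.3 -0.2]
22.20 s=-0.1804 th=-0.0062 n=275 rms=0.0053 [-0.1  0.5 -0.5]
22.25 s=-0.1804 th=-0.0060 n=275 rms=0.0051 [-0.2 -0.5  0.2]
```

View pics/s4c.png

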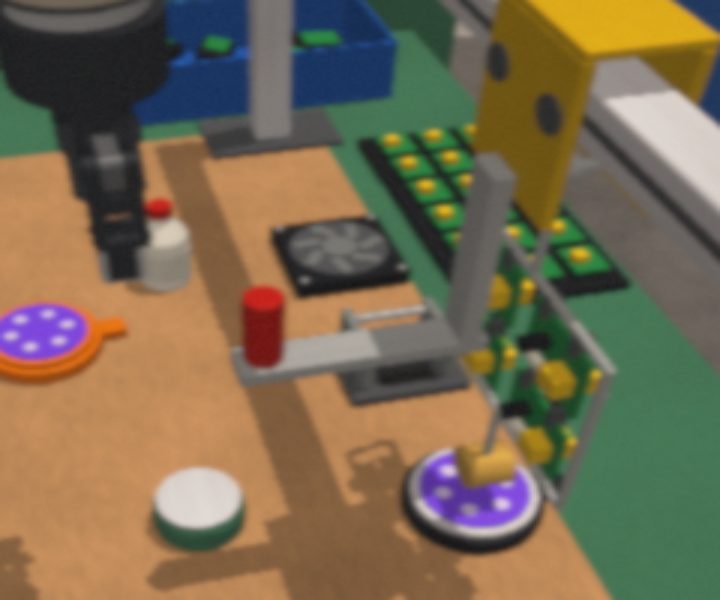

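```bash
python3 m.py 14 | awk '{print $1,$3}' | tr '\n' ';'
```

```text
22.30 th=-0.0064;22.35 th=-0.0060;22.40 th=-0.0060;22.45 th=-0.0058;22.50 th=-0.0060;22.55 th=-0.0053;22.60 th=-0.0044;22.65 th=-0.0047;22.70 th=-0.0038;22.75 th=-0.0050;22.80 th=-0.0031;22.85 th=-0.0032;22.90 th=-0.0032;22.95 th=-0.0032;
```

```bash
python3 -c "
from rig import ctrl
print(ctrl.finish_job())"
```

```text
the job is handed in; nothing more can be done
None
```

The job is handed in: the frame was held still over the lamp for about 4 s, then let go, and it still hangs there, swinging about 0.5 mm, with the ballast within about 2 mm of the lamp's middle by my camera measurements.

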